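# Fit the beater into the hand mixer and hold it home

### The arm

A 7-joint arm with a two-finger parallel gripper is mounted at the origin on a cart in front of the work surface, level with it; the furniture and walls round the work are solid. World frame = base frame: x ahead of the robot, y to its left, z up, the work surface at z = 0. Lengths are in m, angles in rad, forces in N, time in s.
With the tool pointing down it reaches from about 0.425 to 1.025 m from the base axis. Payload 9.4 kg.
Tool frame: the origin (TCP) lies midway between the tips of the shut fingers; the grasp point (between the pads) lies 19 mm behind it; z points along the fingers, y is the line along which they close (so a half turn about z gives the same grasp; the last joint's range is limited). The gripper opens to 85 mm and grips with 20 to 120 N. Pads are 22 mm wide; open, the fingers measure 114 mm over their backs; the gripper's body (76 mm by 85 mm) begins 54 mm behind the grasp point. The pads swing forward as they close: fully open they stand 13 mm farther back than shut.
Start: joints at [1.147, 0.599, -0.003, 1.599, 0.002, 0.943, -0.08], TCP at [0.246, -0.682, 0.231] pointing down, gripper open.
Joint ranges: [-2.57, 2.57], [-0.35, 1.97], [-1.29, 1.29], [0.11, 2.56], [-1.05, 4.19], [0.11, 1.86], [-2.63, 2.63]. Speed limits (rad/s): [2.22, 2.22, 3.01, 3.01, 3.14, 3.14, 3.14].

### API

Orientations are given as a unit quaternion [x, y, z, w].
In Python, from plant import status, cams, finish_job, nets gives the robot as it stands.
- The arm moves only by the tool move_arm, never from a script. Its argument "motion" is a list of rows, each a list of 5 numbers: the shift along the tool's x, y, z in mm, then the turn about the tool's z in rad, then the opening, from -1 (shut) to 1 (fully open). In form: [[dx, dy, dz, spin, jaw], ...]. A call has 1 to 20 rows; each row shifts and turns the commanded pose from where the row before left it, along the tool's axes as they then stand; what a row does not reach is not made up. A row lasts 1/8 s, in which the tool goes at most 62.5 mm and 10.7 degrees, less where a joint would pass 70% of its speed; a pose out of reach is approached as far as the arm can. A call with a gripper value outside its range is refused whole. The fingers move at their own pace and stop on an object; "force" is the grip in N (left out, the last holds). Time passes only in rows, so rows that do not move let the fingers close. It gives the time, the measured TCP pose, the force, the opening and the grip force at its end, in the units of the state.
- status.state(): the state, without advancing time (a new reading comes with each control period).
- cams.read_camera(name): name is "scene" or "top" or "wrist"; returns a dict with "frame" (480x640x3 uint8, red, green, blue), "fx", "fy", "cx", "cy" (pixels), "distortion" ([k1, k2, p1, p2, k3] as OpenCV has them; the pictures are not rectified), "extrinsics" (4x4, takes a point from camera to world coordinates); the wrist camera has in their place "hand_eye" (4x4, takes a point from camera to tool coordinates, whose origin is the TCP and whose axes are the flange's). Camera axes: x right, y up, looking along -z (the intrinsics and any distortion apply to the point x, -y, -z); pixel columns grow to the right and rows downward; lengths in m; the calibration is good to about 2 mm. A picture is of the moment at which its call begins: read the wrist's pose just before it. There is no depth.
- finish_job(): hands the job in; it is judged then, once.
Trained networks look in a picture, given as the dict that the camera call returned (one of the last four; its "shot" number tells which), for a name from the list of things; names that differ only in an ending like _2 or _b are one class to them, and where a whole thing is asked for, a point or a joint stands for the part that bears it (a point fixed in the world has none). Each returns a list of dicts, best first, with "conf" (0 to 1); they miss things now and then, are a little off and sometimes report something else, mostly with a low value. They report only what shows in the picture. A call takes as long as a camera call. They do not tell look-alikes from the thing itself.
- nets.recognise(thing, picture): "point" ([x, y, z] in m, in world coordinates, good to about 4 mm: the middle of the surface that is visible of it).
- nets.trace(thing, picture): "mask" (480x640 bool, what is visible of it).
The state is a dict: "time": time; "qpos": joint angles; "qd": joint speeds; "joint_torque": joint torques, N m; "tcp_pos": TCP position; "orientation": TCP orientation; "wrist_force": force on the tool from outside, world axes, zero at the start; "wrist_torque": the same for the moment, N m; "opening": finger opening in m; "grasp_force": force on a finger pad.
Only numpy, scipy, OpenCV 4.12 (cv2) and the standard library are available. Lean on these libraries where they do the work, as an engineer would, in place of code of your own. Each camera call takes 0.05 s, during which the arm holds its last target. There are 200 camera calls.

### The job

Take the wire beater with the blue collar out of the wooden stand and put its stem into the blue-ringed socket of the upturned hand mixer. Turn the beater until its splines mesh with the socket, slide it down until its collar sits on the blue ring, and keep pressing it home, without ramming it, against the ejector spring: finish while still gripping it and pressing down. Leave the dough hook standing in the stand and do not knock the spice jars and coffee pods about.

Things in the scene. Friction and masses are not known exactly. Their poses are not given: they have to be found in the camera images.
- beater: Loose steel wire beater, 114 mm long, about 90 g, stem down in one of the stand's holes. Origin: centre of the stem's tip, z up the stem. Splines z = 0 to 26 mm: a cross of two blades along body x and y, 18 mm across, 4 mm thick (lowest 3 mm: 13 across, 2 thick); fits four ways, a quarter turn apart. Round stem 10 mm wide; blue collar 34 mm wide, z = 30 to 36 mm; cage above to 114 mm.
- beater_grip (a point): Middle of the beater's cage, 82 mm above its tip, body axes: the place to grip. Four flat upright steel strips 9 mm wide stand at +x, -x, +y and -y; from 16 mm below to 16 mm above this point they run straight, 42 mm apart in facing pairs over their outsides. Close on a pair, along x or y.
- dough_hook: Loose steel spiral dough hook with a grey collar, 114 mm tall, 28 mm wide above the collar, in the stand's other hole (which of the two holes varies). Same stem as the beater, origin at its lower tip. Stays where it is.
- stand: Fixed light wooden block 80 x 180 x 36 mm, origin at the centre of its underside, top at z = 36 mm; two upright round holes 20 mm wide right through at its y = +55 and -55 mm. The collars rest on its top, stem tips 6 mm above the worktop. Behind, a wall cabinet hangs with its front at about x = 0.64 m, from 0.39 m up: swing the arm across nearer the robot.
- mixer: Fixed white hand mixer lying handle-down in a grey cradle, sockets up. Origin: on the worktop midway below the two sockets; +x runs from the sockets back along the motor housing, z up. Housing 88 mm wide, to x = 180 mm, top at z = 119 mm; sockets at y = +28 mm (blue ring, the one to use) and y = -28 mm (grey ring).
- blue_mouth (a point): Centre of the blue-ringed socket's mouth, 125 mm above the worktop, level with the ring's top. The ring is a funnel, 28 mm wide inside at the top, 20 mm wide at 6 mm depth; there the toothed steel drive begins, 24 mm deep. The beater's tip is 30 mm below this point when the collar sits on the ring.
- drive_slots (a point): Centre of the top of the steel drive inside the blue-ringed socket, 6 mm below the mouth; turns with the drive. Its x and y axes run along the two crossed slots, 6 mm wide, which take the beater's cross.
- drive (a joint): Angle of the blue socket's drive about the upward axis, rad; at 0 the slots run along the mixer's x and y. It starts anywhere in a quarter turn, stays where it is (about 0.15 N m of friction) and turns with a meshed beater.
- ejector (a joint): Travel of the spring-loaded brass ejector pin (7 mm wide) in the middle of the blue socket, m: 0 = up, its top 18 mm below the mouth; 0.012 when the beater's collar sits on the ring. Spring 2.4 N at 0, 6 N at 0.012; it pushes a released beater up again.
- jar_a: Loose spice jar with a black cap and blue label, 41 mm wide, 105 mm tall, origin at its underside; bystander.
- jar_b: Loose spice jar with a black cap and black label, 41 mm wide, 105 mm tall, origin at its underside; bystander.
- loose_pod_a: Loose coffee pod with a purple top, 51 mm wide, 45 mm tall, origin at its underside; bystander.
- loose_pod_b: Loose coffee pod with an orange-brown top, 51 mm wide, 45 mm tall, origin at its underside; bystander.
Things that resemble listed ones, but are neither listed nor needed, are in the scene too. Leave any turquoise look-alike of the dough_hook alone.

How it is judged:
By the outcome, as a careful person would: the job done as asked, in the order asked, and still so for the second after the job is handed in, while the arm keeps its last pose, push and grip.
It also fails if it takes over 48 s, if anything falls off the work surface, if the arm or the gripper's body presses on something with over 40 N, if the wrist force passes 120 N, or if a joint passes its speed limit or range.

## Working session

There is one attempt and no reset: what is moved stays moved. The work goes in short steps, Python scripts to look and compute and a tool call to move; the robot and the scene stay as the last step left them, time stands still between calls to the robot, and variables do not carry over. Pictures are saved under pics/ and viewed, at most 10 in all, crops included, and the job is handed in when it is done.

Besides the shell and the picture viewer there is one more tool, called after "Emit:" as a command line: name --pt "numbers of a row" for each row, then --argument value for the rest. move_arm: Moves the arm, as the interface text tells. Its arguments: {"type":"object","properties":{"motion":{"type":"array","items":{"type":"array","items":{"type":"number"}}},"force":{"type":"number"}},"required":["motion"]}

```bash
ls; mkdir -p pics; cat > h.py <<'E'
import numpy as np, cv2
from plant import status, cams, finish_job, nets
from scipy.spatial.transform import Rotation as R
def ext(p, st=None):
    if 'extrinsics' in p: return np.array(p['extrinsics'])
    T=np.eye(4);T[:3,:3]=R.from_quat(st['orientation']).as_matrix();T[:3,3]=st['tcp_pos']
    return T@np.array(p['hand_eye'])
def KD(p): return np.array([[p['fx'],0,p['cx']],[0,p['fy'],p['cy']],[0,0,1.]]),np.array(p['distortion'],float)
def ray(p,uv,E):
    K,D=KD(p); n=cv2.undistortPoints(np.array(uv,float).reshape(-1,1,2),K,D).reshape(-1,2)
    d=np.c_[n[:,0],-n[:,1],-np.ones(len(n))]@E[:3,:3].T
    return E[:3,3],d
def at_z(p,uv,z,E):
    o,d=ray(p,uv,E); return o+d*((z-o[2])/d[:,2])[:,None]
def proj(p,X,E):
    K,D=KD(p); X=np.atleast_2d(X); c=(X-E[:3,3])@E[:3,:3]; c=c*[1,-1,-1]
    return cv2.projectPoints(c,np.zeros(3),np.zeros(3),K,D)[0].reshape(-1,2)
def save(n,im): cv2.imwrite('pics/'+n+'.png',im[...,::-1])
E
cat > a.py <<'E'
from h import *
st=status.state(); print(st)
for c in ['scene','top']:
    p=cams.read_camera(c); save(c+'0',p['frame']); E=ext(p,st); print(c,E[:3,3].round(3))
    for t in ['beater','dough_hook','stand','mixer','blue_mouth','beater_grip','drive_slots','jar_a','loose_pod_a']:
        for r in nets.recognise(t,p)[:4]: print(t,np.round(r['point'],3),round(r['conf'],2),proj(p,r['point'],E).round()[0])
E
python3 a.py
```

```text
pics
{'time': 0.0, 'qpos': array([ 1.14730417,  0.60012791, -0.00254201,  1.60007999,  0.0018276 ,
        0.94288403, -0.07980827]), 'qd': array([ 1.35457633e-03, -2.97269247e-04,  5.37174862e-05,  1.15365183e-03,
       -1.17291865e-03, -6.85459691e-04,  1.10562089e-03]), 'joint_torque': array([-2.70307974e-04, -7.76447868e+01,  1.56469066e+00, -2.58008838e+01,
        1.23036848e-02,  9.01778141e-03, -4.06407196e-06]), 'tcp_pos': array([ 0.24624558, -0.68143547,  0.23043277]), 'orientation': array([ 9.84998611e-01,  1.72560641e-01, -2.07759709e-04, -7.19402809e-04]), 'wrist_force': array([-0.53980307,  0.06205244,  0.2567411 ]), 'wrist_torque': array([-0.01434236,  0.02343918,  0.0417862 ]), 'grasp_force': 0.0, 'opening': 0.0855332707813946}
scene [-0.331  0.63   0.806]
beater [ 0.426 -0.216  0.078] 0.71 [356. 258.]
dough_hook [ 0.465 -0.319  0.054] 0.59 [373. 243.]
dough_hook [ 0.562 -0.28   0.039] 0.56 [333. 240.]
stand [ 0.428 -0.234  0.039] 0.55 [361. 269.]
mixer [0.475 0.045 0.081] 0.58 [250. 296.]
mixer [ 0.388 -0.464  0.039] 0.3 [436. 239.]
blue_mouth [0.475 0.05  0.078] 0.
[... 220 characters left out ...]
 0.388 -0.461  0.04 ] 0.79 [435. 239.]
loose_pod_a [ 0.571 -0.168  0.04 ] 0.66 [297. 255.]
top [ 0.378 -0.198  1.216]
beater [ 0.425 -0.221  0.107] 0.87 [316. 274.]
dough_hook [ 0.563 -0.281  0.076] 0.7 [346. 202.]
dough_hook [ 0.467 -0.321  0.082] 0.65 [368. 252.]
dough_hook [ 0.393 -0.472  0.045] 0.51 [444. 290.]
stand [ 0.45  -0.27   0.038] 0.77 [340. 262.]
mixer [0.501 0.012 0.113] 0.89 [189. 234.]
blue_mouth [0.497 0.011 0.114] 0.98 [189. 236.]
beater_grip [ 0.426 -0.22   0.107] 0.79 [316. 274.]
drive_slots [0.439 0.045 0.115] 0.64 [171. 268.]
jar_a [ 0.604 -0.387  0.107] 0.58 [403. 177.]
loose_pod_a [ 0.577 -0.178  0.047] 0.9 [292. 198.]
loose_pod_a [0.498 0.012 0.113] 0.71 [189. 236.]
```

```bash
python3 - <<'E'
import cv2
a=cv2.imread('pics/scene0.png')[170:360,190:490];b=cv2.imread('pics/top0.png')[140:340,130:480]
cv2.imwrite('pics/s1.png',cv2.resize(a,(798,505),interpolation=2)); cv2.imwrite('pics/t1.png',cv2.resize(b,None,fx=2.28,fy=2.28,interpolation=2))
E
```

```text
(no output)
```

View pics/s1.png

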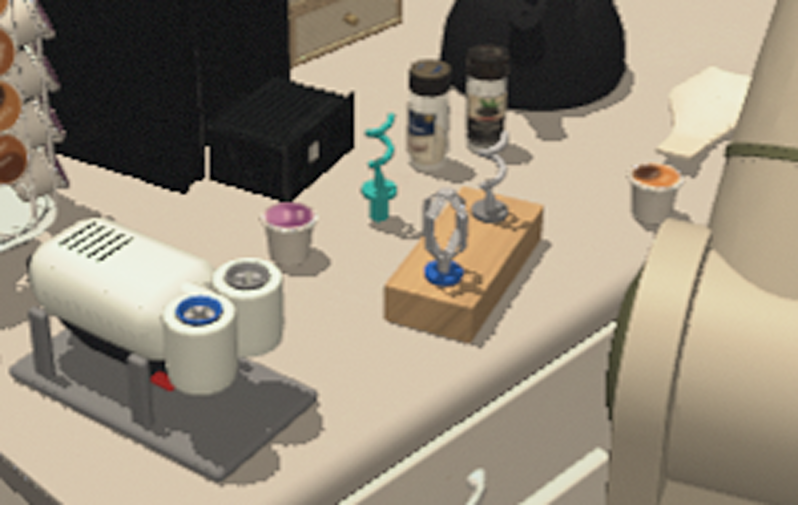

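View pics/t1.png

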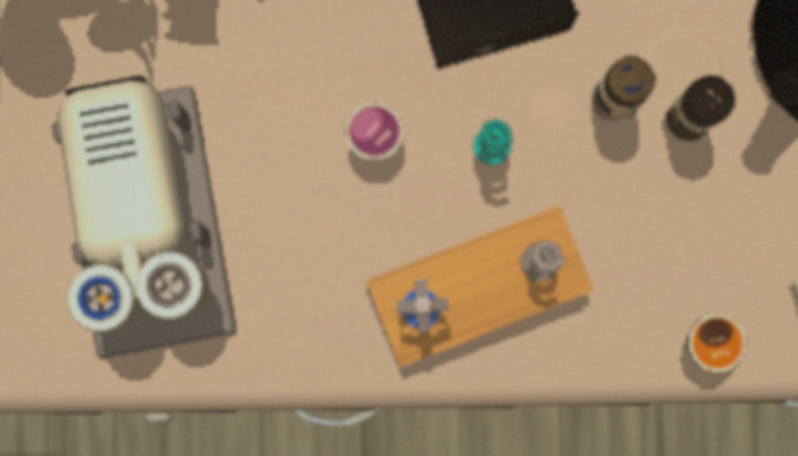

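The top picture shows the beater with its blue collar at (316,274). Things that could be taken for it are the grey dough hook at (368,252), the turquoise hook at (346,202) and the mixer's own blue ring at (174,270). By the description I choose the one at (316,274), in the stand's left hole. The blue socket is the mixer's left one in that picture. I'll check both with the wrist camera, starting with the socket.

```bash
cat >> h.py <<'E'
def delta(target,st):
    M=R.from_quat(st['orientation']).as_matrix(); return (M.T@(np.array(target)-st['tcp_pos'])*1000).round(1)
E
python3 - <<'E'
from h import *
st=status.state(); p=cams.read_camera('wrist'); print(np.array(p['hand_eye']).round(3), p['fx'],p['cx'],p['cy'],p['distortion'])
t=cams.read_camera('top');E=ext(t)
print('mouth',at_z(t,[[173.9,270.3],[204,265]],.125,E).round(4),'beater',at_z(t,[[316,274]],.114,E).round(4))
im=t['frame'].astype(int); hsv=cv2.cvtColor(t['frame'],cv2.COLOR_RGB2HSV)
m=((hsv[...,0]>100)&(hsv[...,0]<125)&(hsv[...,1]>140)).astype(np.uint8)
n,l,s,c=cv2.connectedComponentsWithStats(m)
for i in range(1,n):
    if s[i,4]>15: print(s[i],c[i],at_z(t,[c[i]],.125,E).round(4))
print(delta([.44,-.0,.30],st),delta([.426,-.22,.3],st))
E
```

```text
[[ 0.001  0.947  0.322  0.084]
 [ 1.    -0.001 -0.    -0.001]
 [ 0.     0.322 -0.947 -0.143]
 [ 0.     0.     0.     1.   ]] 366.9311643010863 318.3138829581681 247.13802503604148 [-0.00406847  0.          0.          0.          0.        ]
mouth [[ 0.4344  0.0368  0.125 ]
 [ 0.4434 -0.0179  0.125 ]] beater [[ 0.425  -0.2206  0.114 ]]
[ 413.8 -575.4  -68.7] [ 325.9 -373.3  -68.7]
```

Emit:
move_arm --pt "35 -36 -2 0 1" --pt "35 -36 -2 0 1" --pt "35 -36 -2 0 1" --pt "35 -36 -2 0 1" --pt "35 -36 -2 0 1" --pt "35 -36 -2 0 1" --pt "35 -36 -2 0 1" --pt "34 -36 -2 0 1" --pt "34 -36 -2 0 1" --pt "34 -36 -2 0 1" --pt "0 0 0 0 1" --pt "0 0 0 0 1"

```text
time: 2.6
tcp_pos: [0.4503, -0.2257, 0.2514]
orientation: [0.985, 0.173, -0.0, 0.0]
wrist_force: [0.1, -0.7, -0.4]
opening: 0.0853
grasp_force: 0.0
```

```bash
python3 - <<'E'
from h import *
st=status.state(); p=cams.read_camera('wrist'); E=ext(p,st); save('w1',p['frame'])
print(st['time'],st['tcp_pos'],st['qpos'].round(2),st['wrist_force'].round(2))
for t in ['beater','beater_grip','dough_hook','stand']:
    for r in nets.recognise(t,p)[:2]: print(t,np.round(r['point'],4),round(r['conf'],2),proj(p,r['point'],E).round()[0])
print(delta([.436,.037,.215],st))
u=proj(p,[.425,-.2206,.06],E)[0].astype(int); print(u)
c=p['frame'][max(0,u[1]-100):u[1]+100,max(0,u[0]-130):u[0]+130]; save('w1c',cv2.resize(c,None,fx=3,fy=3,interpolation=2))
E
```

```text
2.6 [ 0.45026069 -0.22570337  0.25137826] [ 0.41  0.31 -0.07  2.07  0.03  0.76 -0.91] [ 0.07 -0.73 -0.38]
beater [ 0.4286 -0.2191  0.1022] 0.69 [304. 250.]
beater [ 0.5898 -0.4443  0.0584] 0.61 [603. 155.]
beater_grip [ 0.4303 -0.2165  0.1035] 0.72 [301. 248.]
dough_hook [ 0.5652 -0.2801  0.078 ] 0.96 [431. 115.]
dough_hook [ 0.4664 -0.3205  0.0753] 0.87 [423. 239.]
[  75.9 -251.9   36.3]
[305 239]
```

View pics/w1c.png

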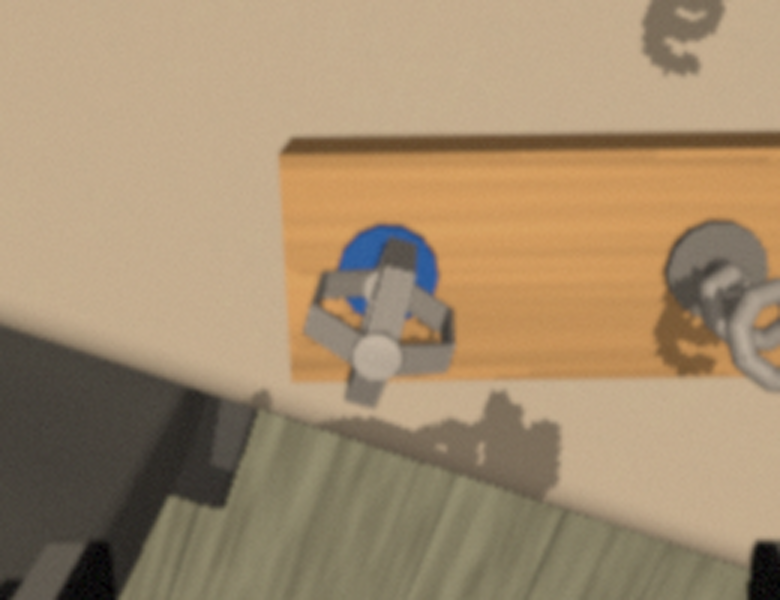

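The crop shows the wire beater with the blue collar, hub at crop (377,357), and the grey hook beside it at the right. That is the right choice. Next I'll look into the socket.

Emit:
move_arm --pt "12 -42 6 0 1" --pt "13 -42 6 0 1" --pt "13 -42 6 0 1" --pt "13 -42 6 0 1" --pt "13 -42 6 0 1" --pt "12 -42 6 0 1" --pt "0 0 0 0 1" --pt "0 0 0 0 1" --pt "0 0 0 0 1"

```text
time: 3.98
tcp_pos: [0.4363, 0.0361, 0.2153]
orientation: [0.985, 0.171, -0.0, 0.0]
wrist_force: [0.0, 0.3, -0.0]
opening: 0.0856
grasp_force: 0.0
```

```bash
python3 - <<'E'
from h import *
import pickle
st=status.state(); p=cams.read_camera('wrist'); E=ext(p,st); save('w2',p['frame']); pickle.dump((p,st),open('w2.pkl','wb'))
print(st['time'],st['tcp_pos'],st['qpos'].round(2),st['wrist_force'].round(2))
for t in ['blue_mouth','drive_slots','mixer']:
    for r in nets.recognise(t,p)[:3]: print(t,np.round(r['point'],4),round(r['conf'],2),proj(p,r['point'],E).round()[0])
u=proj(p,[.4344,.0368,.12],E)[0].astype(int); print(u)
hsv=cv2.cvtColor(p['frame'],cv2.COLOR_RGB2HSV); print(hsv[u[1]-20:u[1]+20:8,u[0]-30:u[0]+30:6].tolist()[0])
x0,y0=max(0,u[0]-65),max(0,u[1]-50);print(x0,y0)
c=p['frame'][y0:y0+100,x0:x0+130]; save('w2c',cv2.resize(c,None,fx=6,fy=6,interpolation=2))
E
```

```text
3.975 [0.43633378 0.03614066 0.21533717] [-0.09  0.29 -0.15  2.24  0.07  0.62 -1.52] [ 0.01  0.29 -0.03]
blue_mouth [0.5142 0.0328 0.1168] 0.86 [367. 142.]
drive_slots [0.4336 0.0304 0.1209] 0.96 [327. 258.]
drive_slots [0.5202 0.0271 0.1135] 0.24 [378. 136.]
mixer [0.519  0.0306 0.1154] 0.91 [373. 136.]
[318 253]
[[42, 27, 219], [34, 41, 192], [108, 145, 156], [108, 191, 116], [109, 157, 91], [108, 179, 87], [107, 195, 127], [108, 138, 139], [39, 37, 216], [40, 28, 219]]
253 203
```

View pics/w2c.png

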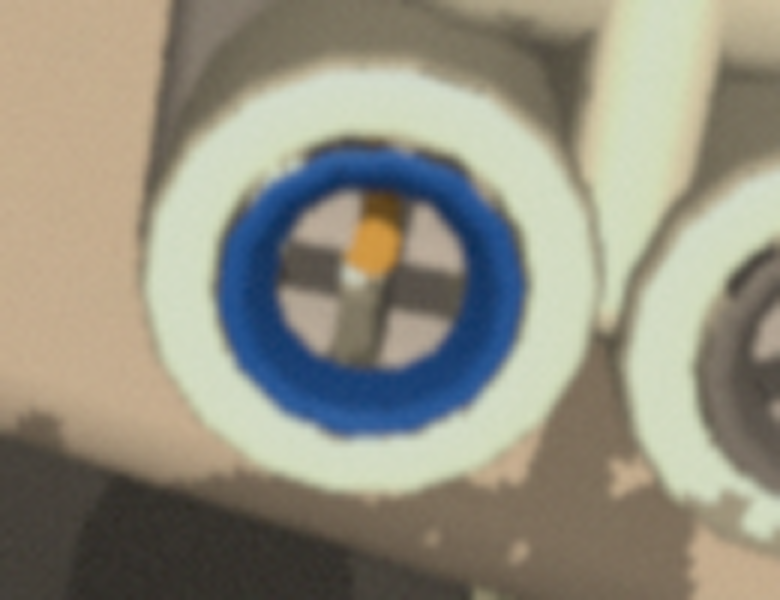

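The crop shows the blue ring at its centre (371,292), with the crossed slots inside it running from (283,265) to (463,292) and from (385,195) to (353,362).

```bash
python3 - <<'E'
from h import *
import pickle
p,st=pickle.load(open('w2.pkl','rb')); E=ext(p,st)
f=lambda a:(np.array(a,float)+.5)/6-.5+[253,203]
S=at_z(p,f([[283,265],[463,292],[353,362],[385,195],[371,277]]),.119,E)[:,:2]
print(S.round(4)); d=S[1]-S[0];e=S[3]-S[2]
print('yaws mod90',np.degrees(np.arctan2(d[1],d[0]))%90,np.degrees(np.arctan2(e[1],e[0]))%90, np.hypot(*d),np.hypot(*e), 'centre',(S[0]+S[1])/2,(S[2]+S[3])/2)
hsv=cv2.cvtColor(p['frame'],cv2.COLOR_RGB2HSV)
m=((hsv[...,0]>98)&(hsv[...,0]<118)&(hsv[...,1]>100)).astype(np.uint8); m[:200]=0
m[:,:250]=0;m[310:]=0;m[:,380:]=0
cs,h=cv2.findContours(m,cv2.RETR_CCOMP,cv2.CHAIN_APPROX_NONE)
for c in cs:
    if len(c)>40:
        c=c.reshape(-1,2).astype(float)
        for z in (.125,.119):
            W=at_z(p,c,z,E)[:,:2]; A=np.c_[2*W,np.ones(len(W))]; s=np.linalg.lstsq(A,(W**2).sum(1),rcond=None)[0]
            print(len(c),z,s[:2].round(4),'r',np.sqrt(s[2]+s[:2]@s[:2]).round(4))
M=R.from_quat(st['orientation']).as_matrix(); print('toolx yaw',np.degrees(np.arctan2(M[1,0],M[0,0])), M.round(3).tolist())
print(delta([.425+.0,-.22,.20],st))
E
```

```text
[[0.4343 0.0503]
 [0.4382 0.0297]
 [0.4258 0.0388]
 [0.4462 0.0421]
 [0.4364 0.0403]]
yaws mod90 10.746653345146456 9.301659536329849 0.020964317160422692 0.02068239899249573 centre [0.43626483 0.0400299 ] [0.43597318 0.04046307]
135 0.125 [0.4364 0.0403] r 0.0166
135 0.119 [0.4344 0.0397] r 0.017
94 0.125 [0.438  0.0409] r 0.0114
94 0.119 [0.436  0.0402] r 0.0117
toolx yaw 19.734958456023 [[0.941, 0.338, 0.0], [0.338, -0.941, -0.0], [-0.0, 0.0, -1.0]]
[-97.2 237.3  15.4]
```

Socket mouth at about (0.436, 0.040), slots at a yaw of about 10° mod 90. The ring radius and slot span match the sizes given. Now back to the beater for a precise fit.

Emit:
move_arm --pt "-12 30 -4 0 1" --pt "-14 40 0 0 1" --pt "-15 40 0 0 1" --pt "-14 40 5 0 1" --pt "-14 40 5 0 1" --pt "-14 40 5 0 1" --pt "-14 7 4 0 1" --pt "0 0 0 0 1" --pt "0 0 0 0 1"

```text
time: 5.3
tcp_pos: [0.4258, -0.2173, 0.2004]
orientation: [0.985, 0.173, 0.0, -0.0]
wrist_force: [0.2, -0.8, 0.5]
opening: 0.0853
grasp_force: 0.0
```

```bash
python3 - <<'E'
from h import *
import pickle
st=status.state(); p=cams.read_camera('wrist'); E=ext(p,st); pickle.dump((p,st),open('w3.pkl','wb'))
print(st['time'],st['tcp_pos'],st['orientation'],st['qpos'].round(2))
u=proj(p,[.425,-.2206,.09],E)[0].astype(int)
x0,y0=max(0,u[0]-80),max(0,u[1]-60);print(x0,y0)
c=p['frame'][y0:y0+120,x0:x0+160]; save('w3c',cv2.resize(c,None,fx=5,fy=5,interpolation=2))
E
```

```text
5.3 [ 0.42576397 -0.21726878  0.20044221] [ 9.84900219e-01  1.73122810e-01  1.43118575e-04 -1.74409527e-04] [ 0.42  0.35 -0.09  2.18  0.05  0.61 -0.93]
244 186
```

View pics/w3c.png

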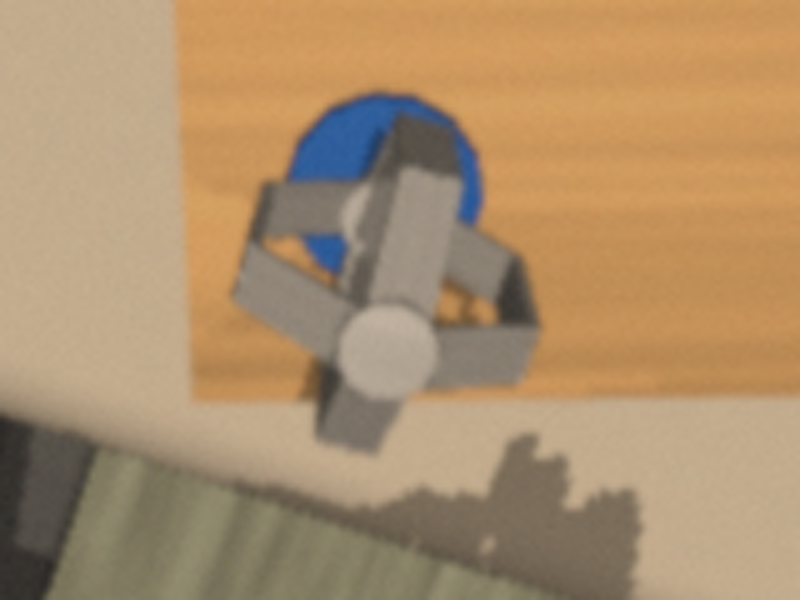

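Here the hub is at (388,350), and the upper strip corners' midpoints are left (245,270), right (530,355), far (432,175) and near (348,446).

```bash
python3 - <<'E'
from h import *
import pickle
p,st=pickle.load(open('w3.pkl','rb')); E=ext(p,st)
f=lambda a:(np.array(a,float)+.5)/5-.5+[244,186]
S=at_z(p,f([[245,270],[530,355],[432,175],[348,446]]),.104,E)[:,:2]
d=S[1]-S[0];e=S[2]-S[3]
print(S.round(4),np.hypot(*d),np.hypot(*e),'yaw',np.degrees(np.arctan2(d[1],d[0]))%90,np.degrees(np.arctan2(e[1],e[0]))%90,'c',(S[0]+S[1])/2,(S[2]+S[3])/2)
print('hub',at_z(p,f([[388,350]]),.12,E))
hsv=cv2.cvtColor(p['frame'],cv2.COLOR_RGB2HSV)
m=((hsv[...,0]>98)&(hsv[...,0]<118)&(hsv[...,1]>100)).astype(np.uint8);v,u=np.nonzero(m); k=(u>290)&(u<350)&(v>195)&(v<250)
pts=np.c_[u,v][k]; hull=cv2.convexHull(pts.astype(np.int32)).reshape(-1,2).astype(float)
hull=hull[hull[:,1]<222]
W=at_z(p,hull,.042,E)[:,:2];A=np.c_[2*W,np.ones(len(W))]; s=np.linalg.lstsq(A,(W**2).sum(1),rcond=None)[0]
print('collar',s[:2],np.sqrt(s[2]+s[:2]@s[:2]))
M=R.from_quat(st['orientation']).as_matrix();print('tool y yaw',np.degrees(np.arctan2(M[1,1],M[0,1])))
E
```

```text
[[ 0.4269 -0.1967]
 [ 0.4287 -0.238 ]
 [ 0.4482 -0.2161]
 [ 0.4071 -0.2188]] 0.041281757161612816 0.04117609012826903 yaw 2.4996597608436133 3.780520868171414 c [ 0.42778689 -0.2173577 ] [ 0.42765591 -0.21745395]
hub [[ 0.42808293 -0.21703939  0.12      ]]
collar [ 0.428573  -0.2166287] 0.015730787938523158
tool y yaw -70.06112516772741
```

Beater axis at (0.428, -0.217), upright, yaw about 3.2°; the strip span is 41 mm against 42 given. I'll spin +16.8° so the fingers close on its y pair, then descend.

Emit:
move_arm --pt "0 0 0 0.147 1" --pt "0 0 0 0.147 1" --pt "1 1 25 0 1" --pt "0 0 30 0 1" --pt "0 0 30 0 1" --pt "0 0 26 0 1" --pt "0 0 20 0 1" --pt "0 0 0 0 1" --pt "0 0 0 0 1" --force 40

```text
time: 6.48
tcp_pos: [0.4271, -0.2188, 0.0699]
orientation: [1.0, 0.027, 0.0, 0.0]
wrist_force: [0.5, 0.2, -0.1]
opening: 0.0857
grasp_force: 0.0
```

Emit:
move_arm --pt "0 0 0 0 -1" --pt "0 0 0 0 -1" --pt "0 0 0 0 -1" --pt "0 0 0 0 -1" --pt "0 0 0 0 -1" --pt "0 0 0 0 -1" --pt "0 0 0 0 -1" --pt "0 0 0 0 -1" --force 60

```text
time: 7.48
tcp_pos: [0.4268, -0.2193, 0.07]
orientation: [1.0, 0.026, 0.0, 0.0]
wrist_force: [-0.9, 1.1, 8.9]
opening: 0.0414
grasp_force: 59.3
```

```bash
python3 - <<'E'
from h import *
st=status.state(); print(st['wrist_force'].round(2),st['wrist_torque'].round(3),st['opening'],st['tcp_pos'],st['orientation'])
E
```

```text
[-0.9   1.12  8.93] [ 0.233  0.148 -0.003] 0.04138231057940133 [ 0.42684423 -0.21927902  0.06997442] [9.99651245e-01 2.64035946e-02 4.72401525e-04 1.21048745e-04]
```

Emit:
move_arm --pt "0 0 -8 0 -1" --pt "0 0 -15 0 -1" --pt "0 0 -20 0 -1" --pt "0 0 -30 0 -1" --pt "0 0 -30 0 -1" --pt "0 0 -30 0 -1" --pt "0 0 -25 0 -1" --pt "0 0 0 0 -1" --pt "0 0 0 0 -1"

```text
time: 8.6
tcp_pos: [0.4261, -0.2192, 0.2269]
orientation: [1.0, 0.026, -0.0, -0.0]
wrist_force: [0.6, 0.0, -1.1]
opening: 0.041
grasp_force: 60.6
```

```bash
python3 - <<'E'
from h import *
import pickle
st=status.state(); p=cams.read_camera('wrist'); E=ext(p,st); pickle.dump((p,st),open('w4.pkl','wb'))
print(st['time'],st['tcp_pos'],st['orientation'],st['opening'],st['wrist_force'].round(2))
u=proj(p,st['tcp_pos'],E)[0].astype(int)
x0,y0=max(0,u[0]-100),max(0,min(u[1]-75,330));print(u,x0,y0)
c=p['frame'][y0:y0+150,x0:x0+200]; save('w4c',cv2.resize(c,None,fx=4,fy=4,interpolation=2))
E
```

```text
8.6 [ 0.42614806 -0.21915596  0.22694247] [ 9.99651462e-01  2.63989621e-02 -2.11732913e-04 -6.58491775e-05] 0.041009221727344065 [ 0.63  0.02 -1.13]
[321 321] 221 246
```

View pics/w4c.png

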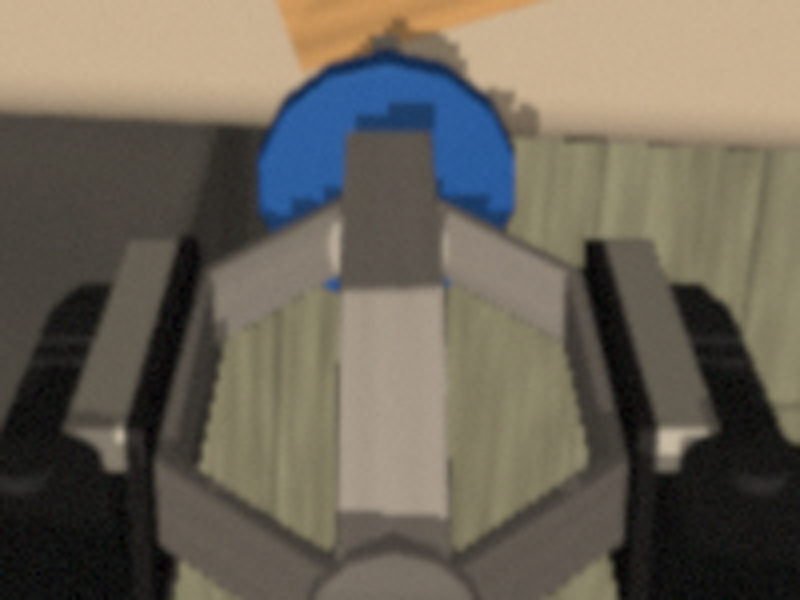

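The beater is held upright between the pads, with the blue collar centred at about (387,175) and the strips square to the fingers.

```bash
python3 - <<'E'
from h import *
import pickle
p,st=pickle.load(open('w4.pkl','rb')); E=ext(p,st)
f=lambda a:(np.array(a,float)+.5)/4-.5+[221,246]
zt=st['tcp_pos'][2]-.063
M=R.from_quat(st['orientation']).as_matrix()
hsv=cv2.cvtColor(p['frame'],cv2.COLOR_RGB2HSV)
m=((hsv[...,0]>98)&(hsv[...,0]<118)&(hsv[...,1]>100)).astype(np.uint8);v,u=np.nonzero(m); k=(u>270)&(u<360)&(v>250)&(v<305)
hull=cv2.convexHull(np.c_[u,v][k].astype(np.int32)).reshape(-1,2).astype(float); hull=hull[hull[:,1]<246+50]
for z in (zt+.036,):  # collar top
    W=at_z(p,hull,z,E)[:,:2];A=np.c_[2*W,np.ones(len(W))]; s=np.linalg.lstsq(A,(W**2).sum(1),rcond=None)[0]
    print('collar',s[:2],np.sqrt(s[2]+s[:2]@s[:2]),'tool',M.T@np.r_[s[:2]-st['tcp_pos'][:2],0])
for n,q,z in (('topkink',[[340,287],[447,287]],zt+.098),('botkink',[[345,135],[435,135]],zt+.066)):
    W=at_z(p,f(q),z,E); print(n,((W-st['tcp_pos'])@M*1000).round(1))
print('tool x yaw',np.degrees(np.arctan2(M[1,0],M[0,0])))
E
```

```text
collar [ 0.42919345 -0.21689395] 0.01608087832710635 tool [ 3.16053728e-03 -2.09812112e-03 -1.02724711e-06]
topkink [[ 22.1  -5.7 -35. ]
 [ 22.2   3.2 -35. ]]
botkink [[21.8 -6.3 -3. ]
 [21.8  3.1 -3. ]]
tool x yaw 3.0254514917032482
```

Next I carry it across to above the socket, with its yaw set to the slots' 10°.

Emit:
move_arm --pt "0 0 -4 -0.122 -1" --pt "7 -25 0 0 -1" --pt "8 -38 0 0 -1" --pt "8 -38 0 0 -1" --pt "8 -38 0 0 -1" --pt "8 -38 0 0 -1" --pt "8 -38 0 0 -1" --pt "7 -37 0 0 -1" --pt "0 0 0 0 -1" --pt "0 0 0 0 -1" --pt "0 0 0 0 -1"

```text
time: 10.02
tcp_pos: [0.4357, 0.0372, 0.2309]
orientation: [0.996, 0.087, -0.0, 0.0]
wrist_force: [0.1, 0.1, -1.0]
opening: 0.0413
grasp_force: 60.8
```

```bash
python3 - <<'E'
from h import *
import pickle
st=status.state(); p=cams.read_camera('wrist'); E=ext(p,st); pickle.dump((p,st),open('w5.pkl','wb'))
M=R.from_quat(st['orientation']).as_matrix()
print(st['time'],st['tcp_pos'],st['wrist_force'].round(2),st['wrist_torque'].round(3),np.degrees(np.arctan2(M[1,0],M[0,0])),delta([.4354,.0386,.208],st),st['qpos'].round(2))
save('w5c',p['frame'][180:480,120:520].repeat(2,0).repeat(2,1))
E
```

```text
10.025 [0.43570845 0.03718458 0.23090652] [ 0.11  0.14 -1.  ] [ 0.014  0.011 -0.049] 9.925658701755285 [-0.  -1.5 22.9] [-0.12  0.26 -0.12  2.23  0.05  0.66 -1.67]
```

View pics/w5c.png

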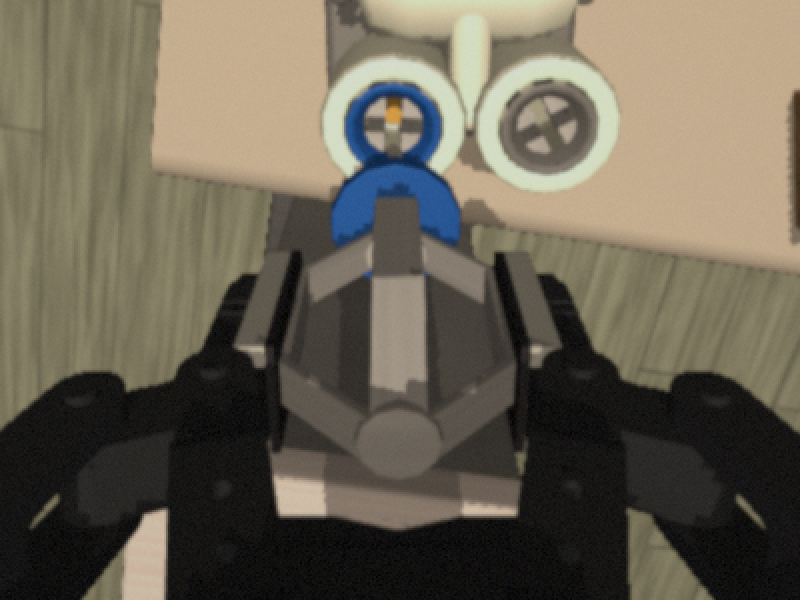

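The picture shows the ring at (393,125) with the slots upright and level in the image, so the yaw is right. The stem is hidden behind the collar at (396,205). I'll measure the remaining offset.

```bash
python3 - <<'E'
from h import *
import pickle
p,st=pickle.load(open('w5.pkl','rb')); E=ext(p,st)
M=R.from_quat(st['orientation']).as_matrix()
hsv=cv2.cvtColor(p['frame'],cv2.COLOR_RGB2HSV)
m=((hsv[...,0]>98)&(hsv[...,0]<118)&(hsv[...,1]>100)).astype(np.uint8);v,u=np.nonzero(m); k=(u>285)&(u<345)&(v>215)&(v<253)
hull=cv2.convexHull(np.c_[u,v][k].astype(np.int32)).reshape(-1,2).astype(float); hull=hull[hull[:,1]<250]
W=at_z(p,hull,.125,E)[:,:2]
from scipy.optimize import least_squares
s=least_squares(lambda c:np.hypot(*(W-c).T)-.0166,W.mean(0)).x
A=np.c_[2*W,np.ones(len(W))]; q=np.linalg.lstsq(A,(W**2).sum(1),rcond=None)[0]
for c in (s,q[:2]): print('ring',c,'tool mm',((M.T@np.r_[c-st['tcp_pos'][:2],0])*1000).round(2))
save('w5d',cv2.resize(p['frame'][212:262,280:350],None,fx=11,fy=11,interpolation=2))
E
```

```text
ring [0.43684836 0.04047334] tool mm [ 1.69 -3.04 -0.  ]
ring [0.43657299 0.0404063 ] tool mm [ 1.41 -3.02 -0.  ]
```

View pics/w5d.png

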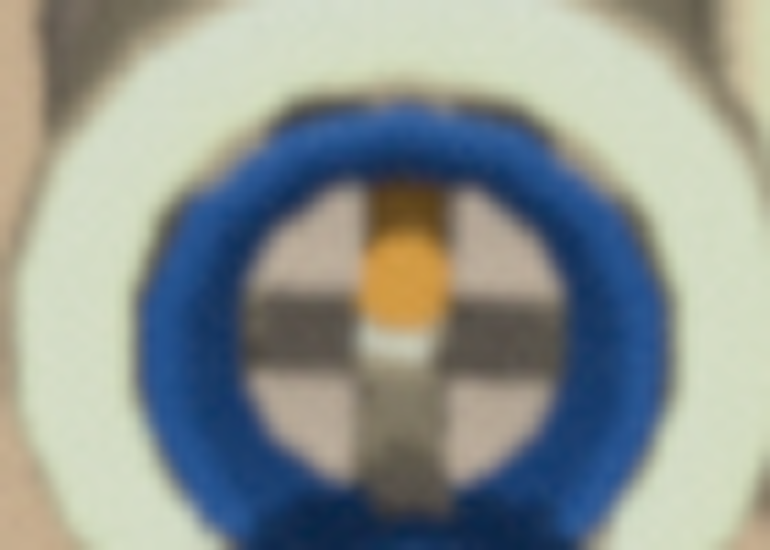

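The slots lie within about 1.5° of the blades. I shift (0.3, -1.6) mm and descend into the funnel.

Emit:
move_arm --pt "0.3 -1.6 5 0.015 -1" --pt "0 0 15 0 -1" --pt "0 0 15 0 -1" --pt "0 0 6 0 -1" --pt "0 0 3 0 -1" --pt "0 0 3 0 -1" --pt "0 0 0 0 -1" --pt "0 0 0 0 -1"

```text
time: 11.08
tcp_pos: [0.4361, 0.0399, 0.1845]
orientation: [0.997, 0.08, 0.0, -0.0]
wrist_force: [0.3, -0.3, -1.4]
opening: 0.0409
grasp_force: 60.8
```

```bash
python3 - <<'E'
from h import *
for i in range(2):
    st=status.state(); print(st['time'],st['tcp_pos'],st['qd'].round(4),st['wrist_force'].round(2)); cams.read_camera('top')
print(delta([.4357,.0388,.18],st))
E
```

```text
11.075 [0.43606114 0.03988401 0.18448226] [-0.0013  0.0006 -0.0012 -0.0003  0.0009 -0.0003  0.    ] [ 0.25 -0.3  -1.4 ]
11.125 [0.43608128 0.03992195 0.18448534] [ 0.0006 -0.0009 -0.001  -0.      0.0002  0.0018  0.0004] [-0.43  0.41 -0.97]
[-0.6  1.   4.5]
```

Emit:
move_arm --pt "-0.5 1 0 0 -1" --pt "0 0 1.5 0 -1" --pt "0 0 1.5 0 -1" --pt "0 0 1.5 0 -1" --pt "0 0 1.5 0 -1" --pt "0 0 0 0 -1"

```text
time: 11.92
tcp_pos: [0.4355, 0.0388, 0.1781]
orientation: [0.997, 0.08, -0.0, 0.0]
wrist_force: [0.0, -1.5, -1.1]
opening: 0.0408
grasp_force: 60.8
```

Emit:
move_arm --pt "0 0.3 1.5 0 -1" --pt "0 0 1.5 0 -1" --pt "0 0 1.5 0 -1" --pt "0 0 1.5 0 -1" --pt "0 0 0 0 -1"

```text
time: 12.55
tcp_pos: [0.4356, 0.0385, 0.1721]
orientation: [0.997, 0.08, -0.0, 0.0]
wrist_force: [-0.3, 0.0, -0.2]
opening: 0.0411
grasp_force: 60.8
```

Emit:
move_arm --pt "0 0 1.5 0 -1" --pt "0 0 1.5 0 -1" --pt "0 0 1.5 0 -1" --pt "0 0 1.5 0 -1" --pt "0 0 1.5 0 -1" --pt "0 0 1.5 0 -1" --pt "0 0 0 0 -1"

```text
time: 13.42
tcp_pos: [0.4357, 0.0385, 0.1632]
orientation: [0.997, 0.08, 0.0, 0.0]
wrist_force: [0.5, 0.2, 3.7]
opening: 0.0412
grasp_force: 61.1
```

Emit:
move_arm --pt "0 0 1 0 -1" --pt "0 0 1 0 -1" --pt "0 0 1 0 -1" --pt "0 0 1 0 -1" --pt "0 0 0 0 -1"

```text
time: 14.05
tcp_pos: [0.4357, 0.0385, 0.1592]
orientation: [0.997, 0.08, 0.0, 0.0]
wrist_force: [-0.1, 0.7, 4.4]
opening: 0.041
grasp_force: 61.2
```

Emit:
move_arm --pt "0 0 0.5 0 -1" --pt "0 0 0.5 0 -1" --pt "0 0 0.5 0 -1" --pt "0 0 0.5 0 -1" --pt "0 0 0 0 -1"

```text
time: 14.68
tcp_pos: [0.4359, 0.0386, 0.1587]
orientation: [0.997, 0.08, 0.001, 0.0]
wrist_force: [-5.6, -0.3, 31.6]
opening: 0.041
grasp_force: 64.6
```

Emit:
move_arm --pt "0 0 -0.5 0 -1" --pt "0 0 0 0 -1" --pt "0 0 0 0 -1"

```text
time: 15.05
tcp_pos: [0.4359, 0.0386, 0.1588]
orientation: [0.997, 0.08, 0.001, 0.0]
wrist_force: [-3.9, -0.3, 23.6]
opening: 0.0412
grasp_force: 63.3
```

```bash
python3 - <<'E'
from h import *
st=status.state(); p=cams.read_camera('scene'); w=cams.read_camera('wrist'); E=ext(p)
print(st['time'],st['tcp_pos'],st['wrist_force'].round(1),st['wrist_torque'].round(2))
u=proj(p,[.436,.039,.13],E)[0].astype(int)
a=cv2.resize(p['frame'][u[1]-40:u[1]+40,u[0]-50:u[0]+50],(400,320),interpolation=2)
b=cv2.resize(w['frame'][200:360,220:420],(400,320),interpolation=2); save('w6',np.hstack([a,b]))
t=cams.read_camera('top')
for n in ['dough_hook']:
    for r in nets.recognise(n,p)[:2]+nets.recognise(n,t)[:2]: print(n,np.round(r['point'],3),round(r['conf'],2))
E
```

```text
15.05 [0.4358648  0.03859314 0.15880417] [-3.9 -0.3 23.6] [-0.15  0.89 -0.01]
dough_hook [ 0.564 -0.278  0.039] 0.7
dough_hook [ 0.464 -0.319  0.054] 0.56
dough_hook [ 0.564 -0.284  0.076] 0.77
dough_hook [ 0.468 -0.319  0.075] 0.7
```

View pics/w6.png

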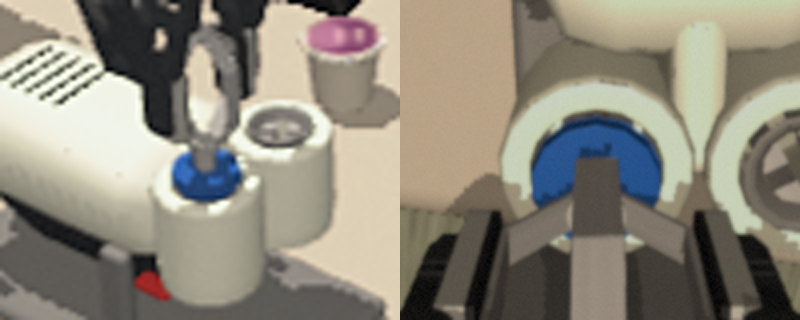

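The collar now sits flat on the blue ring, at (207,170) in the left view and centred at (597,175) in the right. The hook still stands in the stand. I'll relieve the small side force, then hand in.

Emit:
move_arm --pt "-0.4 0 0 0 -1" --pt "0 0 0 0 -1" --pt "0 0 0 0 -1" --pt "0 0 0 0 -1"

```text
time: 15.8
tcp_pos: [0.4358, 0.0386, 0.1588]
orientation: [0.997, 0.08, 0.001, -0.0]
wrist_force: [-2.8, -0.6, 22.7]
opening: 0.0412
grasp_force: 63.3
```

```bash
python3 -c "
from plant import finish_job; print(finish_job())"
```

```text
the job is handed in; nothing more can be done
None
```

The beater is in the blue-ringed socket with its splines meshed and its collar on the ring, still gripped and pressed down with about 23 N; I handed the job in at about 16 s, and the dough hook was still in the stand.

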